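# Slide the blade insert home under the slicer's leaf spring

### The arm

A 6-joint arm with a two-finger parallel gripper is mounted at the origin on a cart in front of the work surface, level with it; the furniture and walls round the work are solid. World frame = base frame: x ahead of the robot, y to its left, z up, the work surface at z = 0. Lengths are in m, angles in rad, forces in N, time in s.
With the tool pointing down it reaches from about 0.35 to 0.95 m from the base axis. Payload 17.4 kg.
Tool frame: the origin (TCP) lies on the centre line of the jaws, within the pads' length; the fingertips stand 22 mm ahead of it and the grasp point (between the pads) lies 3 mm ahead of it; z points along the fingers, y is the line along which they close (so a half turn about z gives the same grasp; the last joint's range is limited). The gripper opens to 93 mm and grips with 3 to 60 N. Pads are 15 mm wide; open, the fingers measure 128 mm over their backs; the gripper's body (75 mm by 188 mm) begins 65 mm behind the grasp point.
Start: joints at [1.163, 0.116, 1.442, -0, 1.584, -0.038], TCP at [0.244, 0.629, 0.241] pointing down, gripper open.
Joint ranges: [-2.83, 2.83], [-0.83, 2.19], [0.07, 2.5], [-1.14, 4.28], [0.01, 3], [-2.97, 2.97]. Speed limits (rad/s): [1.89, 1.89, 2.22, 3.14, 3.14, 3.14].

### API

Orientations are given as a rotation vector (axis times angle).
In Python, from station import env, eyes, ticket, spotter gives the robot as it stands.
- The arm moves only by the tool play_rows, never from a script. Its argument "motion" is a list of rows, each an object with "linear": the shift along the tool's x, y, z normalised to -1 to 1, where 1 is 80 mm, a list of three; "twist": the turn, a rotation vector about the tool's x, y, z normalised to -1 to 1, where 1 is 360 degrees, a list of three; "jaw": the opening, from -1 (shut) to 1 (fully open), so that 0 is half open. In form: [{"linear": [dx, dy, dz], "twist": [ax, ay, az], "jaw": jaw}, ...]. A call has 1 to 12 rows; each row shifts and turns the commanded pose from where the row before left it, along the tool's axes as they then stand; what a row does not reach is not made up. A row lasts 1/10 s, in which the tool goes at most 50 mm and 8.59 degrees, less where a joint would pass 70% of its speed; a pose out of reach is approached as far as the arm can. A call with a number of a shift or a turn outside -1 to 1 is refused whole. A call with a gripper value outside its range is refused whole. The fingers move at their own pace and stop on an object; "force" is the grip in N (left out, the last holds). Time passes only in rows, so rows that do not move let the fingers close. It gives the time, the measured TCP pose, the force, the opening and the grip force at its end, in the units of the state.
- env.get_obs(): the state, without advancing time (a new reading comes with each control period).
- eyes.get_image(name): name is "scene" or "side" or "wrist"; returns a dict with "image" (384x512x3 uint8, red, green, blue), "fx", "fy", "cx", "cy" (pixels), "k1" (the pictures are not rectified: a ray, as slopes to the right and down, at radius r is drawn at 1 + k1 r^2 times it, then the intrinsics apply), "origin" and "rotation" of the camera in the world. Camera axes: x right, y down, z forward; pixel columns grow to the right and rows downward; lengths in m; the calibration is good to about 2 mm. A picture is of the moment at which its call begins. There is no depth.
- ticket.close_job(): hands the job in; it is judged then, once.
Trained networks look in the newest picture that a camera, given by its name, has taken for a name from the list of things; names that differ only in an ending like _2 or _b are one class to them, and where a whole thing is asked for, a point or a joint stands for the part that bears it (a point fixed in the world has none). Each returns a list of dicts, best first, with "p" (0 to 1); they miss things now and then, are a little off and sometimes report something else, mostly with a low value. They report only what shows in the picture. A call takes as long as a camera call.
- spotter.recognise(camera, query): "position" ([x, y, z] in m, in world coordinates, good to about 4 mm: the middle of the surface that is visible of it).
The state is a dict: "t": time; "joint_positions": joint angles; "qd": joint speeds; "effort": joint torques, N m; "ee_pos": TCP position; "tool_rot": TCP orientation; "contact_force": force on the tool from outside, world axes, zero at the start; "moment": the same for the moment, N m; "opening": finger opening in m; "gripper_force": force on a finger pad.
Only numpy, scipy, OpenCV 4.12 (cv2) and the standard library are available. Lean on these libraries where they do the work, as an engineer would, in place of code of your own. Each camera call takes 0.05 s, during which the arm holds its last target. There are 200 camera calls.

### The job

With the fingertips, press the slicer's orange blade insert down hard on its thumb pad until it sits on the deck, keep it pressed and push it along under the lips and the steel leaf spring until it is fully home against the end stop, then let go and draw back. Do not lift or carry the insert, and leave the things around the slicer where they stand.

Things in the scene. Friction and masses are not known exactly. Their poses are not given: they have to be found in the camera images.
- slicer: White vegetable slicer, fixed. Origin on the worktop below the middle of the bay where the insert starts; x = the way the insert slides home, z up. Low rear wall at x = -80 mm (top z 26 mm), far end x = 137 mm, then a loop handle to 177 mm. 85 mm wide (feet 116 mm). Rails 73 mm apart inside, tops at z 34 mm. Deck at z 14 mm.
- lip_edge (a point): Midpoint between the near ends of the two keeper lips (slicer x = 70 mm, z = 28.8 mm, their underside). Lips reach 13.5 mm inward from the rails, 8 mm thick, on to x = 130 mm. The raised insert runs against their ends; pressed down all 10 mm it passes beneath with 2.8 mm to spare.
- end_stop (a point): Middle of the end stop's face (slicer x = 126 mm, z = 20 mm); the insert's front edge meets it when home. A steel bridge 50 mm high stands above it over slicer x = 123 to 137 mm and carries the leaf spring.
- insert: Orange blade insert, loose, 0.12 kg: plate 130 (x) x 70 x 12 mm, origin at the centre of its underside, x = the way it slides. Starts raised on the sprung lifter, underside at slicer z 24 mm, origin near slicer x = 0. Pressed flat: slicer z 14 mm. Fully home: origin at slicer x = 61 mm; let go, its rear tips up a few mm and it stays.
- thumb_pad (a point): Centre of the black ribbed thumb pad on top of the insert (insert x = -34, z = 12 mm). Pad about 48 (x) x 56 mm, open to the rear; at its front an upright push wall 10 mm high, its rear face 24 mm ahead of this point; side ridges 5.5 mm high. Closed fingertips fit in it, press down, and push the wall forward.
- lifter (a joint): Sprung black lifter plate under the insert, m: 0 = up, 0.010 = pressed flush with the deck. About 5.4 N at the top, rising to 10 N fully down.
- leaf (a joint): Steel leaf spring under the bridge, rad: 0 = at rest, over 0.05 with the insert under it. Its bead, 30 mm wide, hangs at slicer x = 92 mm, 21.5 mm above the worktop, with an upturned tip towards the insert; it bears on the insert's front with about 5 to 6 N and drags on it.
- salt: Salt shaker, 44 mm across, 90 mm high, loose; origin at the centre of its underside. Leave alone.
- paste: Small green tin, 57 mm across, 72 mm high, loose; origin at the centre of its underside. Leave alone.
- ramekin: Small clear glass dish, 57 mm across, 27 mm high, loose; origin at the centre of its underside. Leave alone.
- sardines: Flat fish tin, 63 x 105 x 27 mm, loose; origin at the centre of its underside. Leave alone.
- pepper: Spice jar with an ochre cap, 45 mm across, 98 mm high, loose; origin at the centre of its underside. Leave alone.

How it is judged:
By the outcome, as a careful person would: the job done as asked, in the order asked, and still so for the second after the job is handed in, with the robot touching nothing.
It also fails if it takes over 35 s, if anything falls off the work surface, if the arm or the gripper's body presses on something with over 40 N, if the wrist force passes 120 N, or if a joint passes its speed limit or range.

## Working session

There is one attempt and no reset: what is moved stays moved. The work goes in short steps, Python scripts to look and compute and a tool call to move; the robot and the scene stay as the last step left them, time stands still between calls to the robot, and variables do not carry over. Pictures are saved under pics/ and viewed, at most 12 in all, crops included, and the job is handed in when it is done.

Besides the shell and the picture viewer there is one more tool, called after "Request:" in YAML: its name, and indented under it one key for each argument. play_rows: Moves the arm, as the interface text tells. Its arguments: {"type":"object","properties":{"motion":{"type":"array","items":{"type":"object","properties":{"linear":{"type":"array","items":{"type":"number","minimum":-1,"maximum":1}},"twist":{"type":"array","items":{"type":"number","minimum":-1,"maximum":1}},"jaw":{"type":"number"}}}},"force":{"type":"number"}},"required":["motion"]}

```bash
mkdir -p pics; python3 - <<'E'
from station import env, eyes, spotter
import cv2
o=env.get_obs(); print({k:o[k] for k in("t","ee_pos","tool_rot","contact_force","opening")})
for c in("scene","side"):
    im=eyes.get_image(c); cv2.imwrite(f"pics/{c}1.png",cv2.cvtColor(im["image"],cv2.COLOR_RGB2BGR))
    print(c,im["origin"])
    for q in("slicer","insert","thumb_pad","lip_edge","end_stop","salt","paste","ramekin","sardines","pepper"):
        print(q,[(r["position"],r["p"]) for r in spotter.recognise(c,q)[:2]])
E
```

```text
{'t': 0.0, 'ee_pos': array([0.24386906, 0.62919037, 0.23985144]), 'tool_rot': array([-5.77493139e-01, -3.08777933e+00,  1.93381917e-03]), 'contact_force': array([ 0.12777814,  0.62731634, -0.18047267]), 'opening': 0.09321956165682951}
scene [-0.03268734 -0.56172789  0.71342403]
slicer [([0.5452, 0.065, 0.0304], 0.6)]
insert [([0.5418, -0.0233, 0.0412], 0.65)]
thumb_pad [([0.5422, -0.0272, 0.0367], 0.94)]
lip_edge [([0.5448, 0.0642, 0.0272], 0.7), ([0.4396, -0.2053, 0.051], 0.44)]
end_stop [([0.5427, 0.0674, 0.0272], 0.62), ([0.5421, -0.0198, 0.0377], 0.22)]
salt [([0.4363, -0.2091, 0.0522], 0.84)]
paste [([0.4367, -0.3544, 0.0683], 0.66), ([0.6008, 0.3396, 0.0612], 0.41)]
ramekin [([0.4625, 0.364, 0.0129], 0.52)]
sardines [([0.526, 0.4392, 0.0218], 0.84)]
pepper [([0.5988, 0.3418, 0.0612], 0.59)]
side [0.9801454  1.0173069  0.66027519]
slicer [([0.5842, 0.1169, 0.0311], 0.87)]
insert [([0.5604, -0.001, 0.0345], 0.93)]
thumb_pad [([0.5548, -0.0051, 0.0374], 0.7)]
lip_edge [([0.5848, 0.1113, 0.027], 0.58)]
end_stop [([0.5811, 0.1138, 0.0277], 0.93)]
salt [([0.4511, -0.1818, 0.0441], 0.78)]
paste [([0.4414, -0.3268, 0.0494], 0.63)]
ramekin [([0.4514, 0.3354, 0.0265], 0.53), ([0.5799, 0.114, 0.0257], 0.34)]
sardines []
pepper [([0.6198, 0.3711, 0.0644], 0.93)]
```

View pics/scene1.png

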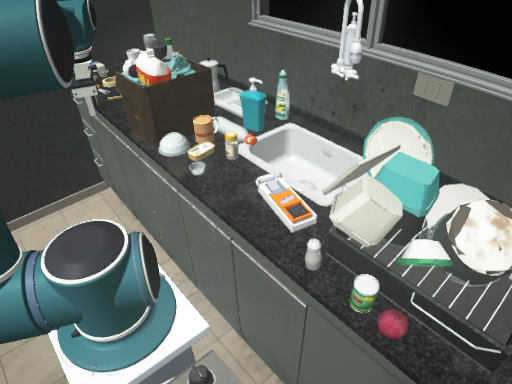

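View pics/side1.png

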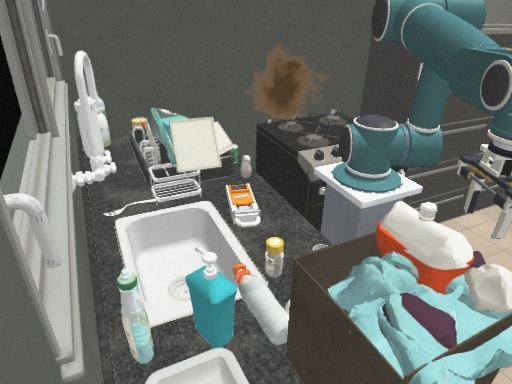

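The slicer is at scene (288,202) and side (243,203), with its handle pointing at +y. The insert's black pad is at its rear, and the box, pepper and ramekin stand on the left. I'll make an enlarged crop and back-project a few points.

```bash
cat > h.py <<'E'
import numpy as np, cv2
def ray(im,u,v):
    K=np.array([[im["fx"],0,im["cx"]],[0,im["fy"],im["cy"]],[0,0,1.]])
    p=cv2.undistortPoints(np.array([[[u,v]]],float),K,np.array([im["k1"],0,0,0,0.]))[0,0]
    return np.array(im["rotation"])@np.array([p[0],p[1],1])
def onz(im,u,v,z):
    d=ray(im,u,v); o=np.array(im["origin"]); return (o+d*(z-o[2])/d[2]).round(4)
def pix(im,P):
    K=np.array([[im["fx"],0,im["cx"]],[0,im["fy"],im["cy"]],[0,0,1.]])
    R=np.array(im["rotation"]).T
    return cv2.projectPoints(np.array(P,float).reshape(-1,1,3),R,-R@np.array(im["origin"]),K,np.array([im["k1"],0,0,0,0.]))[0][:,0]
E
python3 - <<'E'
from station import eyes
from h import *
s=eyes.get_image("scene"); d=eyes.get_image("side")
for uv in((137,132),(213,112)): print("box base",onz(s,*uv,0))
for uv in((117,77),(140,96),(215,68)): print("box top if .2",onz(s,*uv,.2), onz(s,*uv,.15))
a=cv2.resize(s["image"][165:240,240:340],(800,600),interpolation=cv2.INTER_CUBIC)[:, :400*2]
b=cv2.resize(d["image"][170:235,205:275],(560,520),interpolation=cv2.INTER_CUBIC)
A=cv2.resize(a,(440,330)); B=cv2.resize(b,(355,330))
cv2.imwrite("pics/c.png",cv2.cvtColor(np.hstack([A,B]),cv2.COLOR_RGB2BGR))
E
```

```text
Traceback (most recent call last):
  File "h.py", line 7, in onz
    d=ray(im,u,v); o=np.array(im["origin"]); return (o+d*(z-o[2])/d[2]).round(4)
                                                                  ~^^^
IndexError: invalid index to scalar variable.
```

```bash
sed -i 's/np.array(im\["rotation"\])/cv2.Rodrigues(np.array(im["rotation"],float))[0]/' h.py
python3 - <<'E'
from station import eyes
from h import *
s=eyes.get_image("scene"); d=eyes.get_image("side")
print(s["rotation"])
for uv in((137,132),(213,112)): print("box base",onz(s,*uv,0))
for uv in((117,77),(140,96),(215,68)): print("box top if .2",onz(s,*uv,.2), onz(s,*uv,.15))
A=cv2.resize(s["image"][165:240,240:340],(440,330),interpolation=cv2.INTER_CUBIC)
B=cv2.resize(d["image"][170:235,205:275],(355,330),interpolation=cv2.INTER_CUBIC)
cv2.imwrite("pics/c.png",cv2.cvtColor(np.hstack([A,B]),cv2.COLOR_RGB2BGR))
E
```

```text
[-2.11252816  0.80751137 -0.382936  ]
box base [0.4268 0.7908 0.    ]
box base [0.7767 0.7232 0.    ]
box top if .2 [0.4486 0.9393 0.2   ] [0.4955 1.0854 0.15  ]
box top if .2 [0.4297 0.6696 0.2   ] [0.4747 0.7895 0.15  ]
box top if .2 [0.8104 0.7242 0.2   ] [0.8925 0.8495 0.15  ]
```

View pics/c.png

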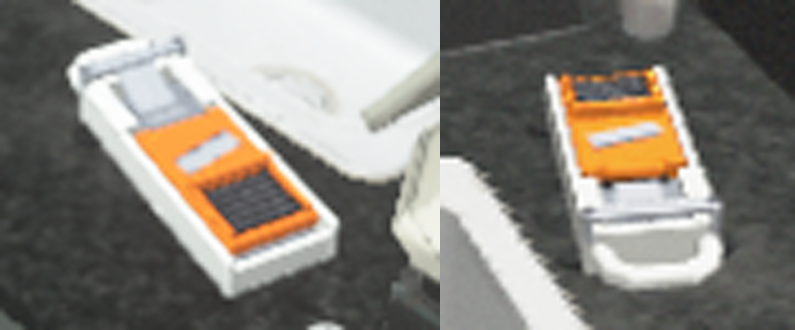

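```bash
python3 - <<'E'
from station import eyes
from h import *
s=eyes.get_image("scene"); d=eyes.get_image("side")
S=lambda x,y,z:onz(s,240+x/4.4-.4,165+y/4.4-.4,z)
D=lambda x,y,z:onz(d,205+(x-440)/5.071-.4,170+y/5.077-.4,z)
r1,r2=S(228,268,.03),S(338,215,.03); b1,b2=S(75,70,.05),S(183,38,.05)
print("rear",r1,r2,"bridge",b1,b2,"pad",S(255,197,.036))
b3,b4=D(585,210,.05),D(720,205,.05); r3,r4=D(548,75,.034),D(662,68,.034)
print("side rear",r3,r4,"bridge",b3,b4,"pad",D(611,90,.036))
for r,b in(((r1+r2)/2,(b1+b2)/2),((r3+r4)/2,(b3+b4)/2)):
    v=b-r; print(r,b,np.hypot(*v[:2]),np.degrees(np.arctan2(v[1],v[0])))
E
```

```text
rear [ 0.4888 -0.0769  0.03  ] [ 0.5781 -0.0902  0.03  ] bridge [0.5367 0.1278 0.05  ] [0.6217 0.1043 0.05  ] pad [ 0.5453 -0.0453  0.036 ]
side rear [ 0.5689 -0.094   0.034 ] [ 0.4898 -0.0718  0.034 ] bridge [0.6219 0.1084 0.05  ] [0.5434 0.1361 0.05  ] pad [ 0.5377 -0.0521  0.036 ]
[ 0.53345 -0.08355  0.03   ] [0.5792  0.11605 0.05   ] 0.20477603009141473 77.0903185998412
[ 0.52935 -0.0829   0.034  ] [0.58265 0.12225 0.05   ] 0.21196087492742618 75.4359867871371
```

```bash
python3 - <<'E'
from station import eyes
from h import *
s=eyes.get_image("scene"); d=eyes.get_image("side")
print("bowl tip",onz(s,330,214,.05),onz(s,330,214,.1),"board tip",onz(s,323,192,.1),onz(s,323,192,.15),"side board",onz(d,222,165,.1),onz(d,222,165,.15),onz(d,217,118,.2),onz(d,217,118,.3))
yaw=np.radians(68.8); w=np.array([.298,-.672])/18
for i in range(11):
    y=np.array([np.cos(yaw),np.sin(yaw)]); x=np.array([-y[1],y[0]]); 
    print(i,(np.array([w@x,w@y])/.08).round(3)); yaw-=np.radians(.023*360)
E
```

```text
bowl tip [ 0.5869 -0.1314  0.05  ] [ 0.5402 -0.1638  0.1   ] board tip [ 0.5967 -0.0906  0.1   ] [ 0.5454 -0.129   0.15  ] side board [ 0.5719 -0.1212  0.1   ] [ 0.6083 -0.0196  0.15  ] [ 0.5071 -0.3453  0.2   ] [ 0.6099 -0.0492  0.3   ]
0 [-0.362 -0.36 ]
1 [-0.41  -0.304]
2 [-0.449 -0.242]
3 [-0.48  -0.175]
4 [-0.5   -0.104]
5 [-0.51  -0.031]
6 [-0.509  0.043]
7 [-0.497  0.115]
8 [-0.475  0.186]
9 [-0.444  0.252]
10 [-0.403  0.314]
```

Request:
play_rows:
  motion:
    - {"linear":[-0.362,-0.36,0],"twist":[0,0,0.023],"jaw":-1}
    - {"linear":[-0.41,-0.304,0],"twist":[0,0,0.023],"jaw":-1}
    - {"linear":[-0.449,-0.242,0],"twist":[0,0,0.023],"jaw":-1}
    - {"linear":[-0.48,-0.175,0],"twist":[0,0,0.023],"jaw":-1}
    - {"linear":[-0.5,-0.104,0],"twist":[0,0,0.023],"jaw":-1}
    - {"linear":[-0.51,-0.031,0],"twist":[0,0,0.023],"jaw":-1}
    - {"linear":[-0.509,0.043,0],"twist":[0,0,0.023],"jaw":-1}
    - {"linear":[-0.497,0.115,0],"twist":[0,0,0.023],"jaw":-1}
    - {"linear":[-0.475,0.186,0],"twist":[0,0,0.023],"jaw":-1}
    - {"linear":[-0.444,0.252,0],"twist":[0,0,0.023],"jaw":-1}

```text
t: 2.5
ee_pos: [0.41, 0.2545, 0.2409]
tool_rot: [2.481, 1.927, 0.001]
contact_force: [0.8, -0.1, 0.0]
opening: 0.0177
gripper_force: 0.0
```

Request:
play_rows:
  motion:
    - {"linear":[-0.445,0.404,0],"jaw":-1}
    - {"linear":[-0.445,0.404,0],"jaw":-1}
    - {"linear":[-0.445,0.404,0],"jaw":-1}
    - {"linear":[-0.445,0.404,0],"jaw":-1}
    - {"linear":[-0.445,0.404,0],"jaw":-1}
    - {"linear":[-0.445,0.404,0],"jaw":-1}
    - {"linear":[0,0,0],"jaw":-1}

```text
schema error: expected keys linear, twist, jaw
```

```bash
python3 - <<'E'
from station import env,eyes,spotter
from h import *
w=eyes.get_image("wrist"); o=env.get_obs(); print(o["ee_pos"],o["tool_rot"],o["opening"],w["origin"],w["rotation"])
s=eyes.get_image("scene")
cv2.imwrite("pics/w1.png",cv2.cvtColor(w["image"],cv2.COLOR_RGB2BGR))
for q in("thumb_pad","insert","slicer","end_stop","lip_edge"): print(q,[(r["position"],r["p"]) for r in spotter.recognise("wrist",q)[:2]])
E
```

```text
[0.41175319 0.25064483 0.2409504 ] [2.49074489e+00 1.91126960e+00 3.29263807e-04] 0.013795478316250007 [0.42687814 0.31813275 0.38417613] [ 2.87840308 -0.36373286 -0.04344711]
thumb_pad [([0.5893, 0.0197, 0.0353], 0.56)]
insert [([0.5861, 0.0255, 0.0393], 0.5), ([0.5126, 0.4298, 0.0275], 0.22)]
slicer []
end_stop [([0.5979, 0.1211, 0.0253], 0.94)]
lip_edge [([0.5958, 0.1221, 0.0281], 0.58)]
```

View pics/w1.png

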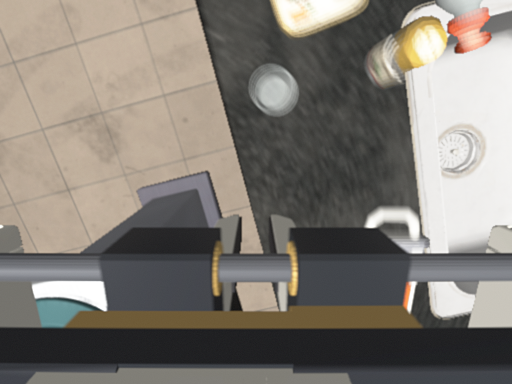

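The row keys were incomplete, so nothing moved. The wrist picture looks towards tool +x, with the tips near (255,225). The ramekin is at (273,90) and the slicer handle at (395,220).

Request:
play_rows:
  motion:
    - {"linear":[-0.432,0.36,0],"twist":[0,0,0],"jaw":-1}
    - {"linear":[-0.432,0.36,0],"twist":[0,0,0],"jaw":-1}
    - {"linear":[-0.432,0.36,0],"twist":[0,0,0],"jaw":-1}
    - {"linear":[-0.432,0.36,0],"twist":[0,0,0],"jaw":-1}
    - {"linear":[-0.432,0.36,0],"twist":[0,0,0],"jaw":-1}
    - {"linear":[-0.432,0.36,0],"twist":[0,0,0],"jaw":-1}
    - {"linear":[-0.432,0.36,0],"twist":[0,0,0],"jaw":-1}
    - {"linear":[0,0,0],"twist":[0,0,0],"jaw":-1}

```text
t: 3.65
ee_pos: [0.5482, -0.03, 0.2399]
tool_rot: [-2.476, -1.933, 0.002]
contact_force: [-0.6, 1.0, 0.9]
opening: 0.0005
gripper_force: 0.0
```

```bash
python3 - <<'E'
from station import env,eyes,spotter
from h import *
w=eyes.get_image("wrist"); o=env.get_obs(); print(o["t"],o["ee_pos"],o["tool_rot"],o["opening"],w["origin"],w["rotation"])
cv2.imwrite("pics/w2.png",cv2.cvtColor(w["image"],cv2.COLOR_RGB2BGR))
for q in("thumb_pad","insert","slicer","end_stop","lip_edge"): print(q,[(r["position"],r["p"]) for r in spotter.recognise("wrist",q)[:2]])
P=lambda p,z,a: (np.array([p[0],p[1],z]))
E
```

```text
3.7 [ 0.54750015 -0.02814901  0.23992223] [-2.47531653e+00 -1.93301497e+00  1.56564346e-03] 0.00034892130108255264 [0.56509093 0.03379649 0.38303857] [ 2.87803898 -0.35668879 -0.04491312]
thumb_pad [([0.5504, -0.0069, 0.0357], 0.91)]
insert [([0.552, -0.0084, 0.0393], 0.78), ([0.5731, 0.0854, 0.0268], 0.37)]
slicer [([0.5734, 0.0875, 0.031], 0.83)]
end_stop [([0.5734, 0.0846, 0.0311], 0.78)]
lip_edge [([0.5717, 0.0887, 0.0321], 0.61)]
```

View pics/w2.png

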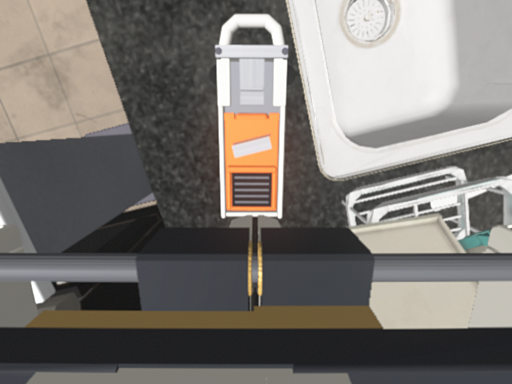

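The wrist picture shows the whole slicer upright. The bridge is at (252,51), the pad spans rows 171–208 and columns 231–273, and the rear wall is at (252,215). The board and rack lie to the right, beyond column 350 and below row 215.

```bash
python3 - <<'E'
from station import env,eyes
from h import *
w=eyes.get_image("wrist"); s=eyes.get_image("scene"); d=eyes.get_image("side")
r1,r2=onz(w,221,215,.03),onz(w,283,214,.03)
b1,b2=onz(w,216,45,.05),onz(w,288,45,.05)
print("rear",r1,r2,"bridge far",b1,b2)
r=(r1+r2)/2;b=(b1+b2)/2;v=(b-r)[:2];L=np.hypot(*v);u=v/L;print("len(217)",L,"yaw",np.degrees(np.arctan2(*v[::-1])))
O=((r[:2]+80*u/1000)+(b[:2]-.137*u))/2;print("origin",O)
n=np.array([-u[1],u[0]])
for nm,uv,z in(("pad bl",(231,209),.036),("pad tr",(273,170),.036),("insert rear",(252,212),.036),("insert front",(252,112),.036),("board corner",(362,232),.12),("rack",(348,205),.08)):
    p=onz(w,*uv,z); q=p[:2]-O; print(nm,p,"slicer",(q@u).round(4),(q@n).round(4))
# reproject check into scene/side
P=[[*(O+u*x+n*y),z] for x,y,z in((-.08,.0425,.026),(-.08,-.0425,.026),(.137,.0425,.05),(.137,-.0425,.05))]
print(pix(s,P).round(1).tolist(),pix(d,P).round(1).tolist())
E
```

```text
rear [ 0.4877 -0.0696  0.03  ] [ 0.5728 -0.0892  0.03  ] bridge far [0.5419 0.1358 0.05  ] [0.622  0.1159 0.05  ]
len(217) 0.21166117381324334 yaw 75.86199376724858
origin [ 0.54913864 -0.00441174]
pad bl [ 0.5047 -0.0627  0.036 ] slicer -0.0674 0.0289
pad tr [ 0.5731 -0.0237  0.036 ] slicer -0.0129 -0.0279
insert rear [ 0.5317 -0.0739  0.036 ] slicer -0.0716 -0.0001
insert front [0.564  0.0547 0.036 ] slicer 0.061 0.0
board corner [ 0.6481 -0.0972  0.12  ] slicer -0.0658 -0.1186
rack [ 0.6497 -0.079   0.08  ] slicer -0.0478 -0.1157
[[289.9, 225.6], [315.2, 216.0], [255.5, 178.4], [278.7, 171.2]] [[248.7, 184.9], [225.6, 186.6], [260.8, 210.3], [233.8, 212.6]]
```

```bash
python3 - <<'E'
from station import eyes
from h import *
w=eyes.get_image("wrist"); s=eyes.get_image("scene"); d=eyes.get_image("side")
for uv in((357,229),(440,216)):
  for z in(.04,.08,.12,.16,.2):
    p=onz(w,*uv,z); print(uv,p,pix(s,[p])[0].round(),pix(d,[p])[0].round())
A=cv2.resize(s["image"][130:250,300:440],(420,360),interpolation=cv2.INTER_CUBIC)
B=cv2.resize(d["image"][95:215,130:255],(375,360),interpolation=cv2.INTER_CUBIC)
cv2.imwrite("pics/b.png",cv2.cvtColor(np.hstack([A,B]),cv2.COLOR_RGB2BGR))
E
```

```text
(357, 229) [ 0.6678 -0.1326  0.04  ] [348. 204.] [196. 183.]
(357, 229) [ 0.6556 -0.1129  0.08  ] [342. 192.] [201. 175.]
(357, 229) [ 0.6434 -0.0931  0.12  ] [335. 180.] [205. 166.]
(357, 229) [ 0.6313 -0.0734  0.16  ] [328. 167.] [210. 157.]
(357, 229) [ 0.6191 -0.0536  0.2   ] [321. 154.] [215. 148.]
(440, 216) [ 0.7822 -0.1416  0.04  ] [373. 190.] [164. 188.]
(440, 216) [ 0.7567 -0.1208  0.08  ] [364. 180.] [172. 179.]
(440, 216) [ 0.7313 -0.1001  0.12  ] [356. 169.] [179. 170.]
(440, 216) [ 0.7058 -0.0793  0.16  ] [347. 158.] [188. 160.]
(440, 216) [ 0.6803 -0.0585  0.2   ] [337. 147.] [196. 150.]
```

View pics/b.png

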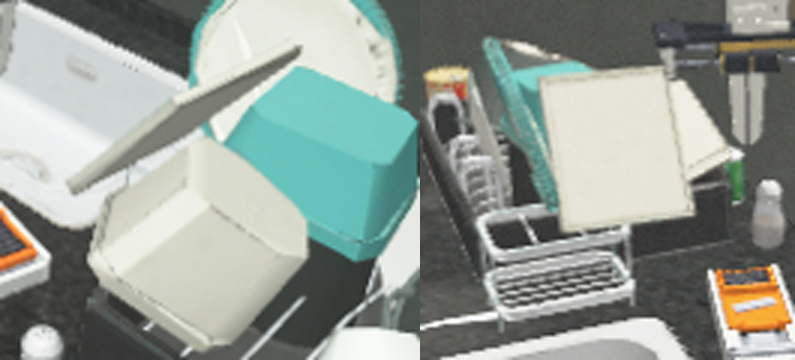

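The board's lower edge is at about slicer x −70 to −84 mm, z 0.11, right behind where the gripper body will be. I'll lean the tool 8° forward for clearance and then descend to hover above the pad.

Request:
play_rows:
  motion:
    - {"linear":[0,-0.094,0],"twist":[0,-0.023,0],"jaw":-1}
    - {"linear":[0.0756,0,0.5195],"twist":[0,0,0],"jaw":-1}
    - {"linear":[0.0756,0,0.5195],"twist":[0,0,0],"jaw":-1}
    - {"linear":[0.0756,0,0.5195],"twist":[0,0,0],"jaw":-1}
    - {"linear":[0.0756,0,0.5195],"twist":[0,0,0],"jaw":-1}
    - {"linear":[0,0,0],"twist":[0,0,0],"jaw":-1}
    - {"linear":[0,0,0],"twist":[0,0,0],"jaw":-1}

```text
t: 4.95
ee_pos: [0.5397, -0.0256, 0.0737]
tool_rot: [2.402, 1.877, -0.174]
contact_force: [0.5, 0.6, 1.2]
opening: 0.0009
gripper_force: 0.0
```

```bash
cat > st.py <<'E'
from station import env,eyes
from h import *
o=env.get_obs(); R=cv2.Rodrigues(np.array(o["tool_rot"],float))[0]
O=np.array([.5491,-.0044,0]);u=np.array([.244,.970,0]);n=np.array([-.970,.244,0])
S=lambda p:(np.array([(p-O)@u,(p-O)@n,p[2]])*1000).round(1)
t=o["ee_pos"]+R@[0,0,.022]
f=o["ee_pos"]+R@[.0075,0,.022]
print(o["t"],"tcp",S(o["ee_pos"]),"tip",S(t),"front corner",S(f),"F",np.array(o["contact_force"]).round(1),"z",R[:,2].round(3))
E
python3 - <<'E'
from st import *
w=eyes.get_image("wrist"); s=eyes.get_image("side"); c=eyes.get_image("scene")
A=cv2.resize(w["image"][90:240,170:340],(400,353)); B=cv2.resize(c["image"][150:240,240:340],(392,353),interpolation=cv2.INTER_CUBIC)
cv2.imwrite("pics/w3.png",cv2.cvtColor(np.hstack([A,B]),cv2.COLOR_RGB2BGR))
E
```

```text
4.95 tcp [-22.8   4.   73.7] tip [-26.    4.   51.9] front corner [-18.6   4.   50.9] F [0.5 0.6 1.2] z [-0.035 -0.14  -0.99 ]
```

View pics/w3.png

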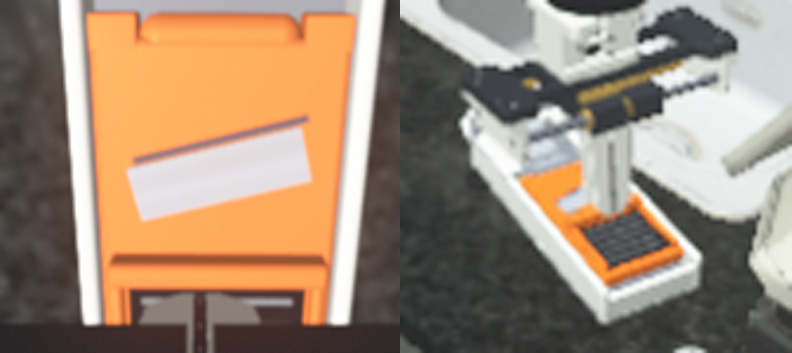

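```bash
python3 - <<'E'
from st import *
w=eyes.get_image("wrist")
for nm,r,z in(("wall front base",255,.036),("wall top front",267,.046),("wall top rear",289,.046),("front edge insert",15,.036),("blade",160,.036)):
    for c in(130,217,303): print(nm,S(onz(w,170+c*170/400,90+r*150/353,z)))
print(pix(w,[o["ee_pos"]+R@[.0075,y,.022] for y in(-.0175,0,.0175)]), "crop", [(170+138*.425,170+260*.425),90+290*.425])
E
```

```text
5.1 tcp [-22.6   3.   75.2] tip [-25.8   3.   53.5] front corner [-18.4   3.   52.4] F [-0.3  0.8  0.6] z [-0.032 -0.14  -0.99 ]
wall front base [-12.2  23.   36. ]
wall front base [-12.2  -3.2  36. ]
wall front base [-12.2 -29.   36. ]
wall top front [-11.5  22.   46. ]
wall top front [-11.6  -2.8  46. ]
wall top front [-11.6 -27.4  46. ]
wall top rear [-18.5  22.3  46. ]
wall top rear [-18.6  -2.9  46. ]
wall top rear [-18.6 -27.9  46. ]
front edge insert [55.9 20.2 36. ]
front edge insert [55.9 -2.3 36. ]
front edge insert [ 55.9 -24.7  36. ]
blade [17.2 21.9 36. ]
blade [17.2 -2.8 36. ]
blade [ 17.1 -27.1  36. ]
[[227.06125479 216.98660603]
 [253.62038408 216.95335183]
 [280.18253723 216.91445052]] crop [(228.65, 280.5), 213.25]
```

Wrist crop: the wall's rear top edge is at slicer x ≈ −18 and the insert's centre line at y ≈ −3. So I'll back off 6 mm, shift 5.5 mm sideways, then go down to first contact.

Request:
play_rows:
  motion:
    - {"linear":[-0.074,0.069,0.011],"twist":[0,0,0],"jaw":-1}
    - {"linear":[0,0,0],"twist":[0,0,0],"jaw":-1}
    - {"linear":[0.0072,0,0.0495],"twist":[0,0,0],"jaw":-1}
    - {"linear":[0.0072,0,0.0495],"twist":[0,0,0],"jaw":-1}
    - {"linear":[0.0072,0,0.0495],"twist":[0,0,0],"jaw":-1}
    - {"linear":[0.0072,0,0.0495],"twist":[0,0,0],"jaw":-1}
    - {"linear":[0,0,0],"twist":[0,0,0],"jaw":-1}

```text
t: 5.85
ee_pos: [0.5433, -0.0327, 0.0563]
tool_rot: [2.401, 1.877, -0.174]
contact_force: [-1.7, -0.1, 4.4]
opening: 0.0001
gripper_force: 2.4
```

```bash
python3 st.py
```

```text
5.85 tcp [-28.8  -1.3  56.3] tip [-32.   -1.3  34.5] front corner [-24.6  -1.3  33.4] F [-1.7 -0.1  4.4] z [-0.035 -0.14  -0.99 ]
```

Request:
play_rows:
  motion:
    - {"linear":[0.0036,0,0.0248],"twist":[0,0,0],"jaw":-1}
    - {"linear":[0.0036,0,0.0248],"twist":[0,0,0],"jaw":-1}
    - {"linear":[0.0036,0,0.0248],"twist":[0,0,0],"jaw":-1}
    - {"linear":[0.0036,0,0.0248],"twist":[0,0,0],"jaw":-1}
    - {"linear":[0,0,0],"twist":[0,0,0],"jaw":-1}

```text
t: 6.35
ee_pos: [0.5434, -0.0327, 0.0491]
tool_rot: [2.401, 1.877, -0.174]
contact_force: [-4.0, 0.1, 8.1]
opening: 0.0003
gripper_force: 4.0
```

```bash
python3 st.py
```

```text
6.35 tcp [-28.9  -1.4  49.1] tip [-32.   -1.4  27.3] front corner [-24.6  -1.4  26.2] F [-4.   0.1  8.1] z [-0.035 -0.14  -0.99 ]
```

Request:
play_rows:
  motion:
    - {"linear":[0.0018,0,0.0124],"twist":[0,0,0],"jaw":-1}
    - {"linear":[0.0018,0,0.0124],"twist":[0,0,0],"jaw":-1}
    - {"linear":[0,0,0],"twist":[0,0,0],"jaw":-1}

```text
t: 6.65
ee_pos: [0.5435, -0.0327, 0.0486]
tool_rot: [2.401, 1.876, -0.174]
contact_force: [-13.6, 1.8, 25.4]
opening: 0.0004
gripper_force: 12.8
```

```bash
python3 st.py
```

```text
6.65 tcp [-28.8  -1.5  48.6] tip [-32.   -1.5  26.8] front corner [-24.5  -1.5  25.8] F [-13.6   1.8  25.4] z [-0.035 -0.14  -0.99 ]
```

Bottomed out at 25 N. Now pushing forward along the deck, with a small sideways relief.

Request:
play_rows:
  motion:
    - {"linear":[0.0495,-0.012,-0.0072],"twist":[0,0,0],"jaw":-1}
    - {"linear":[0.0495,0,-0.0072],"twist":[0,0,0],"jaw":-1}
    - {"linear":[0.0495,0,-0.0072],"twist":[0,0,0],"jaw":-1}
    - {"linear":[0,0,0],"twist":[0,0,0],"jaw":-1}

```text
t: 7.05
ee_pos: [0.5466, -0.0216, 0.0487]
tool_rot: [2.399, 1.874, -0.173]
contact_force: [-2.5, -7.1, 18.4]
opening: 0.0005
gripper_force: 9.2
```

```bash
python3 - <<'E'
from st import *
w=eyes.get_image("wrist"); c=eyes.get_image("scene")
A=cv2.resize(w["image"][60:240,155:355],(400,360)); B=cv2.resize(c["image"][150:240,240:340],(400,360),interpolation=cv2.INTER_CUBIC)
cv2.imwrite("pics/w4.png",cv2.cvtColor(np.hstack([A,B]),cv2.COLOR_RGB2BGR))
E
```

```text
7.05 tcp [-17.3  -1.7  48.7] tip [-20.5  -1.8  26.9] front corner [-13.1  -1.8  25.8] F [-2.5 -7.1 18.4] z [-0.032 -0.142 -0.989]
```

View pics/w4.png

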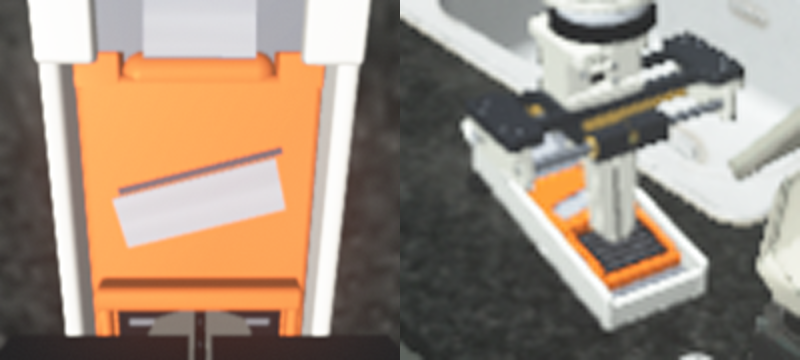

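The insert sits flat between the rails with its front edge at the lip ends (crop rows 50–60). I'll keep pressing and push on.

Request:
play_rows:
  motion:
    - {"linear":[0.0495,0,0.001],"twist":[0,0,0],"jaw":-1}
    - {"linear":[0.0495,0,-0.0072],"twist":[0,0,0],"jaw":-1}
    - {"linear":[0.0495,0,-0.0072],"twist":[0,0,0],"jaw":-1}
    - {"linear":[0.0495,0,-0.0072],"twist":[0,0,0],"jaw":-1}

```text
t: 7.55
ee_pos: [0.5506, -0.0072, 0.0486]
tool_rot: [2.398, 1.873, -0.174]
contact_force: [-2.7, -18.5, 22.7]
opening: 0.0004
gripper_force: 11.5
```

```bash
python3 st.py
```

```text
7.55 tcp [-2.4 -2.1 48.6] tip [-5.6 -2.2 26.9] front corner [ 1.8 -2.2 25.8] F [ -2.7 -18.5  22.7] z [-0.032 -0.144 -0.989]
```

Request:
play_rows:
  motion:
    - {"linear":[0.0495,0,-0.0072],"twist":[0,0,0],"jaw":-1}
    - {"linear":[0.0495,0,-0.0072],"twist":[0,0,0],"jaw":-1}
    - {"linear":[0.0495,0,-0.0072],"twist":[0,0,0],"jaw":-1}
    - {"linear":[0.0495,0,-0.0072],"twist":[0,0,0],"jaw":-1}

```text
t: 7.95
ee_pos: [0.5543, 0.0079, 0.0486]
tool_rot: [2.398, 1.872, -0.175]
contact_force: [-4.7, -20.1, 23.7]
opening: 0.0005
gripper_force: 20.6
```

```bash
python3 - <<'E'
from st import *
w=eyes.get_image("wrist"); c=eyes.get_image("scene")
A=cv2.resize(w["image"][60:240,155:355],(400,360)); B=cv2.resize(c["image"][150:240,240:340],(400,360),interpolation=cv2.INTER_CUBIC)
cv2.imwrite("pics/w5.png",cv2.cvtColor(np.hstack([A,B]),cv2.COLOR_RGB2BGR))
E
```

```text
7.95 tcp [13.2 -2.1 48.6] tip [ 9.9 -2.1 26.9] front corner [17.3 -2.1 25.8] F [ -4.7 -20.1  23.7] z [-0.032 -0.145 -0.989]
```

View pics/w5.png

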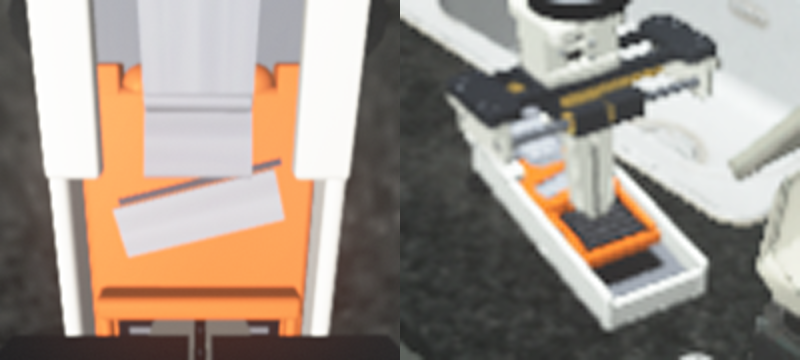

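The insert is under the lips (row 180) and the leaf already lies over its front. Continuing.

Request:
play_rows:
  motion:
    - {"linear":[0.0495,0,-0.0072],"twist":[0,0,0],"jaw":-1}
    - {"linear":[0.0495,0,-0.0072],"twist":[0,0,0],"jaw":-1}
    - {"linear":[0.0495,0,-0.0072],"twist":[0,0,0],"jaw":-1}
    - {"linear":[0.0495,0,-0.0072],"twist":[0,0,0],"jaw":-1}
    - {"linear":[0.0495,0,-0.0072],"twist":[0,0,0],"jaw":-1}
    - {"linear":[0.0495,0,-0.0072],"twist":[0,0,0],"jaw":-1}

```text
t: 8.65
ee_pos: [0.5601, 0.0313, 0.0486]
tool_rot: [2.398, 1.872, -0.175]
contact_force: [-4.9, -20.7, 25.0]
opening: 0.0002
gripper_force: 20.8
```

```bash
python3 st.py
```

```text
8.65 tcp [37.3 -2.  48.6] tip [34.1 -2.1 26.9] front corner [41.5 -2.1 25.7] F [ -4.9 -20.7  25. ] z [-0.032 -0.144 -0.989]
```

Steady drag of about 21 N; roughly 10 mm remains.

Request:
play_rows:
  motion:
    - {"linear":[0.037,0,-0.0054],"twist":[0,0,0],"jaw":-1}
    - {"linear":[0.037,0,-0.0054],"twist":[0,0,0],"jaw":-1}
    - {"linear":[0.025,0,-0.0036],"twist":[0,0,0],"jaw":-1}
    - {"linear":[0,0,0],"twist":[0,0,0],"jaw":-1}

```text
t: 9.05
ee_pos: [0.5606, 0.0338, 0.0486]
tool_rot: [2.393, 1.867, -0.19]
contact_force: [-18.8, -66.5, 33.0]
opening: -0.0002
gripper_force: 40.4
```

```bash
python3 st.py
```

```text
9.05 tcp [39.8 -1.9 48.6] tip [36.3 -1.9 26.9] front corner [43.7 -1.9 25.7] F [-18.8 -66.5  33. ] z [-0.037 -0.155 -0.987]
```

Firm stop at 70 N. I'll ease off a little and check that it is the end stop.

Request:
play_rows:
  motion:
    - {"linear":[-0.045,0,0.0065],"twist":[0,0,0],"jaw":-1}
    - {"linear":[0,0,0],"twist":[0,0,0],"jaw":-1}

```text
t: 9.25
ee_pos: [0.5605, 0.0333, 0.0486]
tool_rot: [2.397, 1.87, -0.18]
contact_force: [-10.7, -37.6, 28.3]
opening: 0.0007
gripper_force: 28.1
```

```bash
python3 - <<'E'
from st import *
w=eyes.get_image("wrist"); 
A=cv2.resize(w["image"][60:240,135:375],(800,600),interpolation=cv2.INTER_CUBIC)
cv2.imwrite("pics/w6.png",cv2.cvtColor(A,cv2.COLOR_RGB2BGR))
for nm,p in(("lip end top",(70,0,36.8)),("wall rear top if home",(51,0,36)),("wall front top",(57,0,36)),("insert front if home",(126,0,26))):
    P=O+u*p[0]/1e3+n*p[1]/1e3+[0,0,p[2]/1e3]; q=pix(w,[P])[0]; print(nm,((q-[135,60])/.3).round())
E
```

```text
9.25 tcp [39.3 -1.8 48.6] tip [36.  -1.9 26.9] front corner [43.4 -1.9 25.7] F [-10.7 -37.6  28.3] z [-0.034 -0.148 -0.988]
lip end top [384. 418.]
wall rear top if home [385. 513.]
wall front top [385. 483.]
insert front if home [383.  71.]
```

View pics/w6.png

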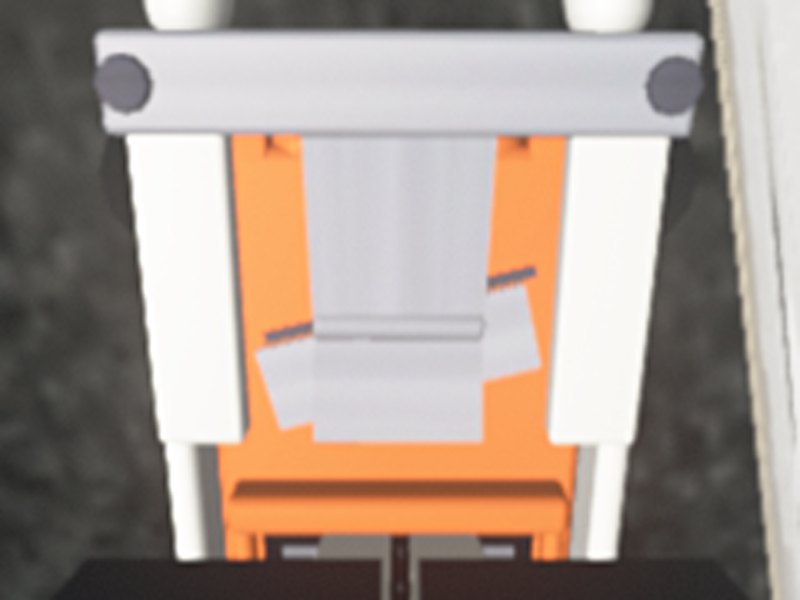

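The wall's rear edge (row 535) is 95 px, about 19 mm, behind the lip ends (row 440). That is the home position, so it is against the end stop. Now ease the push, then the press, and withdraw.

Request:
play_rows:
  motion:
    - {"linear":[-0.043,0,0.006],"twist":[0,0,0],"jaw":-1}
    - {"linear":[-0.0036,0,-0.0248],"twist":[0,0,0],"jaw":-1}
    - {"linear":[-0.016,0,-0.023],"twist":[0,0,0],"jaw":-1}
    - {"linear":[-0.043,0,-0.032],"twist":[0,0,0],"jaw":-1}
    - {"linear":[-0.064,0,-0.092],"twist":[0,0,0],"jaw":-1}
    - {"linear":[-0.054,0,-0.372],"twist":[0,0,0],"jaw":-1}
    - {"linear":[-0.054,0,-0.372],"twist":[0,0,0],"jaw":-1}
    - {"linear":[-0.054,0,-0.372],"twist":[0,0,0],"jaw":-1}
    - {"linear":[-0.054,0,-0.372],"twist":[0,0,0],"jaw":-1}
    - {"linear":[0,0,0],"twist":[0,0,0],"jaw":-1}

```text
t: 10.3
ee_pos: [0.5582, 0.0265, 0.1859]
tool_rot: [2.4, 1.875, -0.167]
contact_force: [-0.5, 0.7, 0.3]
opening: 0.0008
gripper_force: 0.0
```

```bash
python3 - <<'E'
from st import *
w=eyes.get_image("wrist"); c=eyes.get_image("scene")
A=cv2.resize(w["image"][20:240,150:370],(400,400),interpolation=cv2.INTER_CUBIC); B=cv2.resize(c["image"][150:250,240:340],(400,400),interpolation=cv2.INTER_CUBIC)
cv2.imwrite("pics/w7.png",cv2.cvtColor(np.hstack([A,B]),cv2.COLOR_RGB2BGR))
E
```

```text
10.3 tcp [ 32.2  -1.3 185.9] tip [ 29.1  -1.4 164.1] front corner [ 36.5  -1.4 163. ] F [-0.5  0.7  0.3] z [-0.03  -0.139 -0.99 ]
```

View pics/w7.png

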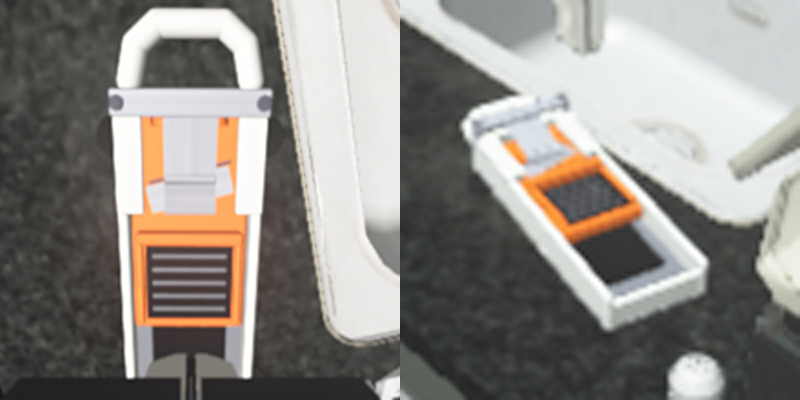

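The insert is under the bridge. The wall's rear edge is about 18–19 mm behind the lip ends (crop rows 247 and 213), and the gripper is clear. Handing in.

```bash
python3 -c "
from station import ticket
print(ticket.close_job())"
```

```text
the job is handed in; nothing more can be done
None
```

The insert was pressed flat on the deck, slid under the lips and leaf spring and pushed home until it stopped firmly against the end stop; I then let go, drew the gripper clear and handed the job in at about 10 s.

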